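Release the sample drawer through the hidden notch

TASK

The drawer of the low grey sample box is locked. Somewhere along the box's rear edge, the side away from you, is a release notch: with shut fingertips feel along that edge until you find it, then press inside the notch, towards the front of the box, until the release plate is fully in and the drawer has popped out at the front, then take the hand away. Never touch the drawer itself, and leave the bottle, cup, vial and tape around the box where they stand.

Things in the scene. Friction and masses are not known exactly. Their poses are not given: they have to be found in the camera images.
- sample_box: Low grey metal box fixed to the worktop, 108 (its x) x 320 (its y) x 45 mm high. Origin: centre of the underside; z up; +x points away from the robot, to the rear face; the drawer is in the front (-x) face. The rear face is upright: at x = 54 mm on the end blocks (|y| > 70 mm), 52.5 mm on the strip between. Behind the box 80 mm are free; wall cabinets hang 0.45 m up from x = 0.63 m on.
- rear_edge_mid (a point): Middle of the rear edge strip's top edge (box frame x 52.5, y 0, z 43 mm; axes of the box), NOT the notch. The rigid strip has one notch, 52 mm wide along y, open at the top and rear, centred anywhere from y = -43 to +43 mm (changes, not reported). Its floor is at z = 8 mm; its upright back, 8 mm in from the strip's face, is the release plate, 47 mm wide, z 9 to 41 mm.
- release (a joint): Travel of the release plate in the notch, m: 0 = out (start), 0.013 = fully in. It moves along the box's -x (from the rear towards the front), takes about 5 to 8 N, has no return spring and stays where it is left.
- drawer: Drawer of the box: front panel 6 x 136 x 30 mm with an aluminium lip, on the box's front (-x) face; two loose sample tubes lie inside. Same axes as the box; origin at the box's origin when shut; it comes out along the box's -x, always twice as far as the release plate is pressed in, to a stop at 26 mm, and stays there. Not to be touched.
- oil_bottle: Small loose bottle with a black cap, 27 mm across, 58 mm high, standing on top of the box near its left (+y) end. Origin: centre of the underside.
- specimen_cup: Loose specimen cup with a white screw cap, 60 mm across, 70 mm high, standing left (+y) of the box. Origin: centre of the underside.
- vial: Loose green pill vial with a white cap, 35 mm across, 80 mm high, standing right (-y) of the box. Origin: centre of the underside.
- tape_roll: Loose roll of tape lying flat, 59 x 57 x 19 mm, on the worktop at the left. Origin: centre of the underside.

How it is judged (in metres and radians):
On the way, in this order (a step that is already met when the one before it is completed fails the run):
1. the fingertips are down at the box's rear edge and touch it, with the drawer still shut (x of the grasp point in the frame of sample_box above 0.04 m and height (world z) of the grasp point below 0.075 m and x of drawer in the frame of sample_box above -0.004 m and contact force between the fingers and anything else above 0.5 N), for 0.02 s.
2. the fingertips, at the rear of the box and touching, have pressed the release at least 10 mm in and so pushed the drawer at least 20 mm out (value of joint release above 0.01 m and x of drawer in the frame of sample_box below -0.02 m and contact force between the fingers and anything else above 0.5 N and x of the grasp point in the frame of sample_box above 0.02 m), for 0.05 s.
At the end, for the whole second after the job is handed in: The release is at least 10 mm in (of 13), the drawer stands at least 20 mm out (of 26) and is at rest, and bottle, cup, vial and tape are within 25 mm of where they started (value of joint release above 0.01 m and x of drawer in the frame of sample_box below -0.02 m and linear speed of drawer below 0.01 m/s and distance of each of oil_bottle, specimen_cup, vial, tape_roll from where it was at the start of the episode below 0.025 m); the robot touches nothing.
It fails at once if the drawer is touched by the robot (contact force between any of the fingers, the arm and drawer above 1 N).
It fails at once if a bystander (bottle, cup, vial or tape) is pushed away or lifted, more than 25 mm (distance of any of oil_bottle, specimen_cup, vial, tape_roll from where it was at the start of the episode above 0.025 m).
It also fails if it takes over 38 s, if anything falls off the work surface, if the arm or the gripper's body presses on something with over 40 N, if the wrist force passes 120 N, or if a joint passes its speed limit or range.

ROBOT

A 6-joint arm with a two-finger parallel gripper is mounted at the origin on a cart in front of the work surface, level with it; the furniture and walls round the work are solid. World frame = base frame: x ahead of the robot, y to its left, z up, the work surface at z = 0. Lengths are in m, angles in degrees, forces in N, time in s.
With the tool pointing down it reaches from about 0.275 to 0.975 m from the base axis. Payload 8.4 kg.
Tool frame: the origin (TCP) lies on the centre line of the jaws, within the pads' length; the fingertips stand 11 mm ahead of it and the grasp point (between the pads) lies 8 mm behind it (tip_reach is the z of the fingertips in the tool frame, in m); z points along the fingers, y is the line along which they close (so a half turn about z gives the same grasp; the last joint's range is limited). The gripper opens to 92 mm and grips with 3 to 60 N. Pads are 20 mm wide; open, the fingers measure 128 mm over their backs; the gripper's body (75 mm by 189 mm) begins 69 mm behind the grasp point.
Start: joints at [-69.981, 20.225, 93.587, -0, 66.188, -0.138], TCP at [0.215, -0.587, 0.226] pointing down, gripper open.
Joint ranges: [-150.9, 150.9], [-52.94, 120.26], [3.33, 152.33], [-74.26, 254.26], [0, 154.13], [-172.89, 172.89]. Speed limits (degrees/s): [127.2, 127.2, 159.86, 180, 180, 180].

INTERFACE

Orientations are given as [roll, pitch, yaw] about the fixed x, y, z axes, in that order (R = Rz(yaw) Ry(pitch) Rx(roll)).
In Python, from bench import * gives the robot as it stands.
- The arm moves only by the tool carry_out, never from a script. Its arguments are lists of equal length, an entry for each row: "gripper": the opening, from 0 (shut) to 1 (fully open); "delta_pos": the shift along the tool's x, y, z as a fraction of full scale, a list of three; "delta_rot": the turn, a rotation vector about the tool's x, y, z as a fraction of full scale, a list of three. In form: {"gripper": [gripper, ...], "delta_pos": [[x, y, z], ...], "delta_rot": [[wx, wy, wz], ...]}. A call has 1 to 10 rows; each row is the pose to reach, as a shift and turn from the pose commanded when the call began, along the tool's axes at that moment; what a row does not reach only later rows make up. Full scale, the value 1, is 0.15 m for a shift and 2 rad for a turn. A row lasts 1/12 s, in which the tool goes at most 41.7 mm and 7.16 degrees, less where a joint would pass 70% of its speed; a pose out of reach is approached as far as the arm can. A call with a number of a shift or a turn outside -1 to 1 is refused whole. A call with a gripper value outside its range is refused whole. The fingers move at their own pace and stop on an object; the grip force is fixed at half the most. Time passes only in rows, so rows that repeat a pose let the fingers close. It gives the time, the measured TCP pose, the force, the opening and the grip force at its end, in the units of the state.
- get_obs(): the state, without advancing time (a new reading comes with each control period).
- capture(name): name is "side" or "top" or "wrist"; returns (picture, depth): 400x640x3 uint8, blue, green, red; 400x640 float32, m along the optical axis (not along the pixel's ray), 0 where there is no reading.
- get_calibration(name): a dict with "mtx" (3x3 intrinsics, pixels), "xyz" and "orientation" of the camera in the world; the wrist camera has in their place "T_tool_cam" (4x4, takes a point from camera to tool coordinates, whose origin is the TCP and whose axes are the flange's). Camera axes: x right, y down, z forward; pixel columns grow to the right and rows downward; lengths in m; the calibration is good to about 2 mm. The wrist camera is an equidistant fisheye: a pixel r from the principal point sees the ray r / f radians off the axis. A picture is of the moment at which its call begins: read the wrist's pose just before it. get_calibration takes no time and is no camera call.
- sign_off(): hands the job in; it is judged then, once.
Trained networks look in the newest picture that a camera, given by its name, has taken for a name from the list of things; names that differ only in an ending like _2 or _b are one class to them, and where a whole thing is asked for, a point or a joint stands for the part that bears it (a point fixed in the world has none). Each returns a list of dicts, best first, with "score" (0 to 1); they miss things now and then, are a little off and sometimes report something else, mostly with a low value. They report only what shows in the picture. A call takes as long as a camera call.
- find_in(camera, thing): "location" ([x, y, z] in m, in world coordinates, good to about 4 mm: the middle of the surface that is visible of it).
- place_of(camera, thing): "location" ([x, y, z] in m, in world coordinates, good to about 4 mm: a listed point, or the origin of a listed thing).
The state is a dict: "t": time; "qpos": joint angles; "qd": joint speeds; "joint_efforts": joint torques, N m; "position": TCP position; "eef_rot": TCP orientation; "force": force on the tool from outside, world axes, zero at the start; "ft_torque": the same for the moment, N m; "grip_width": opening from 0.0 (shut) to 1.0 (fully open); "finger_force": force on a finger pad.
Only numpy, scipy, OpenCV 4.12 (cv2) and the standard library are available. Lean on these libraries where they do the work, as an engineer would, in place of code of your own. Each camera call takes 0.05 s, during which the arm holds its last target. There are 200 camera calls.

## Working session

There is one attempt and no reset: what is moved stays moved. The work goes in short steps, Python scripts to look and compute and a tool call to move; the robot and the scene stay as the last step left them, time stands still between calls to the robot, and variables do not carry over. Pictures are saved under pics/ and viewed, at most 10 in all, crops included, and the job is handed in when it is done.

Besides the shell and the picture viewer there is one more tool, called after ">>>" by a JSON object that holds its "op" and its "data". carry_out: Moves the arm, as the interface text tells. Shift numbers are shares of 0.15 m and turn numbers shares of 2 rad, none past 1 either way. Its arguments: {"type":"object","properties":{"gripper":{"type":"array"},"delta_pos":{"type":"array"},"delta_rot":{"type":"array"}},"required":["gripper","delta_pos","delta_rot"]}

```bash
mkdir -p pics; python3 - <<'E'
from bench import *
import cv2
o=get_obs();print({k:o[k] for k in('t','position','eef_rot','force','grip_width')})
for c in('top','side'):
    p,d=capture(c);cv2.imwrite(f'pics/{c}0.png',p)
    k=get_calibration(c);print(c,k['xyz'],k['orientation'])
    for n in('sample_box','rear_edge_mid'):
        print(c,n,[(r['score'],r['location']) for r in place_of(c,n)[:2]])
for n in('oil_bottle','specimen_cup','vial','tape_roll'):
    print(n,[(r['score'],r['location']) for r in place_of('top',n)[:2]])
E
```

```text
{'t': 0.0, 'position': array([ 0.21520293, -0.58626908,  0.22485919]), 'eef_rot': array([-1.79920689e+02,  9.99279568e-04,  2.01583108e+01]), 'force': array([-0.64751206,  0.17353443,  0.12463554]), 'grip_width': 0.9992213922524029}
top [0.34744415 0.09451286 1.40706822] [-1.74803803e+02  7.40936939e-02 -8.92739934e+01]
top sample_box [(0.84, [0.4324, 0.1182, 0.0014]), (0.22, [0.4011, 0.3258, 0.0001])]
top rear_edge_mid [(0.68, [0.4923, 0.1264, 0.0462])]
side [ 0.42558799 -0.60759857  0.64516789] [-129.03697843   -0.8326961    -2.98557873]
side sample_box []
side rear_edge_mid [(0.9, [0.4911, 0.1253, 0.0423])]
oil_bottle [(0.46, [0.3845, 0.2362, 0.0425])]
specimen_cup [(0.61, [0.4041, 0.3259, 0.0027])]
vial [(0.59, [0.4784, -0.0789, -0.0002])]
tape_roll [(0.74, [0.4447, 0.4171, 0.0038])]
```

View pics/top0.png

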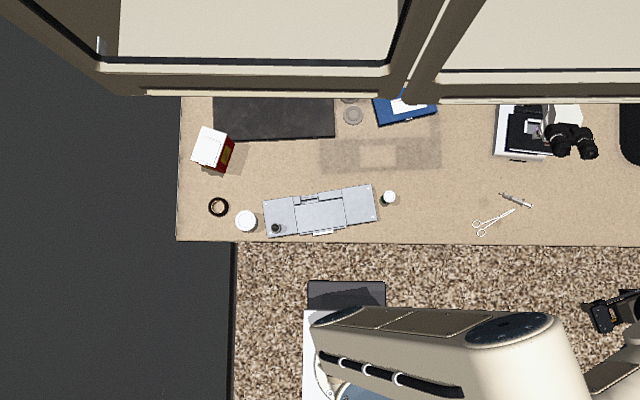

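View pics/side0.png

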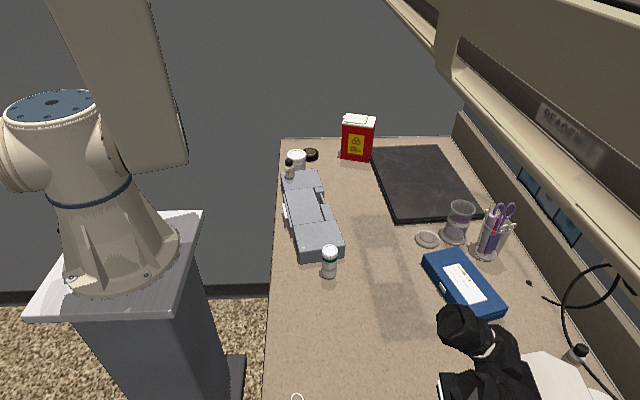

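The top view shows the grey box between about (263,200) and (378,220), turned slightly. A gap in its rear edge near (305,198) looks like the notch. I'll zoom in and measure the box's yaw.

```bash
cat >h.py <<'E'
from bench import *
import numpy as np,cv2
from scipy.spatial.transform import Rotation as R
def world(c,d):
    k=get_calibration(c);K=np.array(k['mtx']);v,u=np.mgrid[:400,:640]
    P=np.stack([(u-K[0,2])/K[0,0]*d,(v-K[1,2])/K[1,1]*d,d],-1)
    return P@R.from_euler('xyz',k['orientation'],degrees=True).as_matrix().T+np.array(k['xyz'])
E
python3 - <<'E'
from h import *
p,d=capture('top');W=world('top',d)
cv2.imwrite('pics/topz.png',cv2.resize(p[170:250,250:390],None,fx=5,fy=5,interpolation=cv2.INTER_CUBIC))
m=(abs(W[...,2]-.045)<.012)&(abs(W[...,0]-.435)<.11)&(abs(W[...,1]-.12)<.2)
n,l,s,_=cv2.connectedComponentsWithStats(m.astype(np.uint8));i=1+s[1:,4].argmax();m=l==i
Q=W[m];print(len(Q),np.median(Q[:,2]))
print(cv2.minAreaRect((Q[:,:2]*1000).astype(np.float32)))
r,d2=capture('side')
cv2.imwrite('pics/sidez.png',cv2.resize(r[150:290,270:370],None,fx=4,fy=4,interpolation=cv2.INTER_CUBIC))
# table rows near rear edge: height map in top
np.set_printoptions(linewidth=250)
print((W[183:212,288:340:2,2]*1000).round().astype(int))
for uv in((305,198),(318,196),(295,201),(375,185),(265,201)):print(uv,W[uv[1],uv[0]])
E
```

```text
4048 0.04469265710609005
((429.3206787109375, 115.6455307006836), (122.26350402832031, 320.2495422363281), 9.7955961227417)
[[   4   -3    3    5   -1   -6    0   -2   -4   -7   -1    5   -3    1    1   -4    1   -4 1407   -1   -3   -3    0   -6   -5    0]
 [   2    0   -1    3    0   -1   -3    7    3    0    5    1    3   -2   -1   -6    3   -2    4    1    1   -1   -3   -4    5   -1]
 [   0    2    4    0    1   -4    0    5   -4    1    1   -4   -1    0   -1    2    1    3    2    6   -2    1    4    1   -3    2]
 [  -3    3   -3   -3   -3    4    6    0    2   -3   -2   -4    2   -5    2    3    1    3    6   -1   -5   -2    0    0   -2   -4]
 [   0   -4    2   -3    1   -4   -2    1    0   -4   -1   -3   -6   -1    3   -1   -2    4   -3    7   -2    1    2   -5   -2    0]
 [  -1   -1    1    0   -2   -3    3   -2    2    1   -1   -1   -1    3   -1    1    3    3    4    3    0   -1   -4    1    0   -3]
 [   8   -5   -2   -4   -1    0   -1    0    2    3   -7   -2   -4    2   -3    3   -2 1407   -6    0   -2   -5   -4    4    1    6]
 [  -1    2    1    4   -2    0    1    2   -
[... 2414 characters left out ...]
0   45   48   52   42   42   45   39   45   44   43   42   41   45]
 [  43   48   44   44   43   50   44   43   42   49   42   44   45   49   47   46   43   45   45   44   46   42   44   46   44   44]
 [  39   43   39   38   46   47   42   44   46   47   41   43   45   42   45   51   48   48   49   42   46   45   45   50   45   45]
 [  44   41   46   46   46   46   47   52   45   43   50   46   47   45   50   46   42   44   43   46   45   41   42   44   47   48]]
(305, 198) [0.47134278 0.15744623 0.04340827]
(318, 196) [0.47733686 0.12009809 0.04604597]
(295, 201) [0.46248256 0.18616717 0.04153999]
(375, 185) [ 0.51651824 -0.04790778  0.00165369]
(265, 201) [0.46100482 0.2718988  0.04625036]
```

View pics/topz.png

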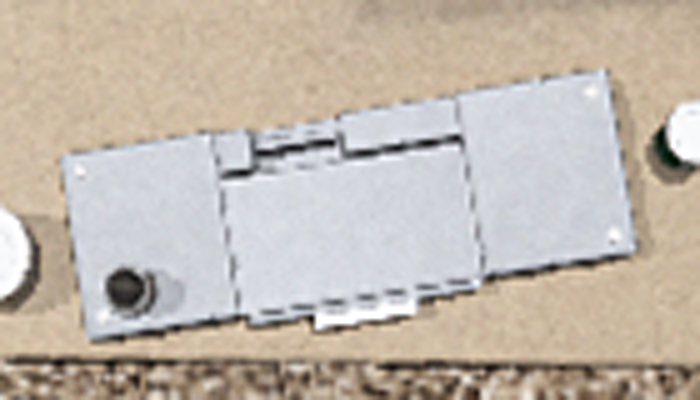

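View pics/sidez.png

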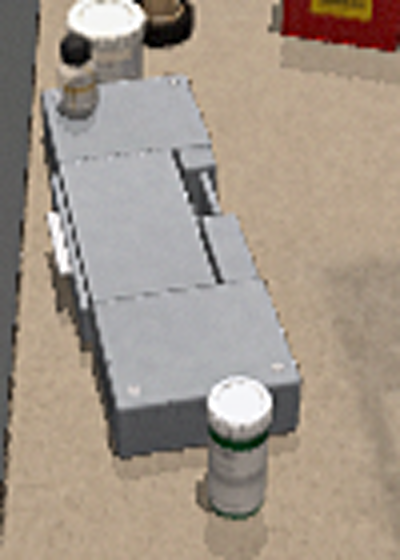

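The crops show the notch at about (300–318, 196) in the top view. That puts it at box y ≈ +22 mm, with box yaw ≈ 9.8° and box origin ≈ (0.440, 0.117). I'll turn the tool so its y lies along box x and approach behind the strip at y ≈ -30 mm. There I'll touch the strip first, then slide into the notch.

>>> {"op": "carry_out", "data": {"gripper": [0,0,0,0,0,0,0,0,0,0], "delta_pos": [[0.15,-0.18,0],[0.3,-0.36,0],[0.45,-0.54,0],[0.6,-0.72,0],[0.77,-0.93,0],[0.77,-0.93,0],[0.77,-0.93,0],[0.77,-0.93,0],[0.77,-0.93,0],[0.77,-0.93,0]], "delta_rot": [[0,0,-0.06],[0,0,-0.12],[0,0,-0.18],[0,0,-0.24],[0,0,-0.3],[0,0,-0.36],[0,0,-0.42],[0,0,-0.48],[0,0,-0.54],[0,0,-0.6]]}}

```text
t: 1.43
position: [0.2759, -0.4159, 0.2258]
eef_rot: [180.0, 0.0, 89.3]
force: [0.3, -0.4, -1.0]
grip_width: 0.296
finger_force: 0.0
```

```bash
cat >>h.py <<'E'
A=np.radians(9.8);O=np.array([.440,.117])
B=np.array([[np.cos(A),-np.sin(A)],[np.sin(A),np.cos(A)]])
def go(bx,by,z,o=None):
    o=o or get_obs();T=R.from_euler('xyz',o['eef_rot'],degrees=True)
    p=np.r_[O+B@[bx,by],z];q=R.from_euler('xyz',[180,0,99.8],degrees=True)
    print('frac',(T.inv().apply(p-o['position'])/.15).round(3),((T.inv()*q).as_rotvec()/2).round(3))
    st(o)
def st(o):
    print(o['t'],o['position'].round(4),o['eef_rot'].round(1),'box',(B.T@(o['position'][:2]-O)).round(4),'F',(B.T@o['force'][:2]).round(2),o['force'].round(2),o['grip_width'])
E
python3 -c "
from h import *
go(.085,-.03,.16)"
```

```text
frac [3.473 1.642 0.438] [ 0.     0.    -0.092]
1.4333 [ 0.2759 -0.4159  0.2258] [180.    0.   89.3] box [-0.2524 -0.4972] F [ 0.2  -0.46] [ 0.28 -0.42 -0.97] 0.29642180657747347
```

>>> {"op": "carry_out", "data": {"gripper": [0,0,0,0,0], "delta_pos": [[0.25,0.1,0],[0.5,0.2,0],[0.75,0.35,0],[1,0.5,0],[1,0.5,0]], "delta_rot": [[0,0,-0.046],[0,0,-0.092],[0,0,-0.092],[0,0,-0.092],[0,0,-0.092]]}}

```text
t: 1.85
position: [0.3557, -0.2629, 0.2258]
eef_rot: [179.9, -0.1, 99.6]
force: [-0.2, -0.7, 0.1]
grip_width: -0.001
finger_force: 0.0
```

>>> {"op": "carry_out", "data": {"gripper": [0,0,0,0,0], "delta_pos": [[0.25,0.15,0],[0.5,0.3,0],[0.75,0.45,0],[1,0.6,0],[1,0.6,0]], "delta_rot": [[0,0,0],[0,0,0],[0,0,0],[0,0,0],[0,0,0]]}}

```text
t: 2.27
position: [0.4192, -0.1006, 0.2259]
eef_rot: [179.9, -0.1, 99.6]
force: [0.7, -0.2, -0.6]
grip_width: 0.003
finger_force: 0.0
```

```bash
python3 -c "
from h import *
go(.085,-.03,.15)"
```

```text
frac [1.209 0.945 0.509] [ 0.001 -0.    -0.002]
2.2667 [ 0.4192 -0.1006  0.2259] [ 1.799e+02 -1.000e-01  9.960e+01] box [-0.0575 -0.2109] F [ 0.67 -0.31] [ 0.71 -0.2  -0.57] 0.0032300215860762886
```

>>> {"op": "carry_out", "data": {"gripper": [0,0,0,0,0,0,0], "delta_pos": [[0.22,0.19,0],[0.44,0.38,0],[0.66,0.57,0.1],[0.88,0.76,0.2],[1,0.95,0.35],[1,0.95,0.5],[1,0.95,0.5]], "delta_rot": [[0,0,0],[0,0,0],[0,0,0],[0,0,0],[0,0,0],[0,0,0],[0,0,0]]}}

```text
t: 2.85
position: [0.5328, 0.0679, 0.1463]
eef_rot: [-179.7, -0.0, 99.6]
force: [-1.5, 0.1, -0.3]
grip_width: 0.003
finger_force: 0.0
```

```bash
python3 - <<'E'
from h import *
go(.085,-.03,.03)
p,d=capture('wrist');cv2.imwrite('pics/w1.png',p)
k=get_calibration('wrist');print(k['mtx'],k['T_tool_cam'])
print([(r['score'],r['location']) for r in place_of('wrist','rear_edge_mid')])
print([(r['score'],r['location']) for r in place_of('wrist','sample_box')])
E
```

```text
frac [0.228 0.016 0.775] [-0.003 -0.    -0.002]
2.85 [0.5328 0.0679 0.1463] [-179.7   -0.    99.6] box [ 0.0831 -0.0642] F [-1.44  0.39] [-1.49  0.14 -0.34] 0.003288891727425868
[[309.70691629   0.         317.93227559]
 [  0.         309.70691629 200.96092309]
 [  0.           0.           1.        ]] [[ 7.57141353e-05 -9.70880251e-01 -2.39565298e-01  6.74115610e-02]
 [ 9.99999988e-01  1.06455423e-04 -1.15381206e-04 -1.01466411e-03]
 [ 1.37524360e-04 -2.39565286e-01  9.70880247e-01 -1.59734681e-01]
 [ 0.00000000e+00  0.00000000e+00  0.00000000e+00  1.00000000e+00]]
[(0.76, [0.4887, 0.1247, 0.0367])]
[(0.85, [0.4368, 0.1164, 0.0023])]
```

View pics/w1.png

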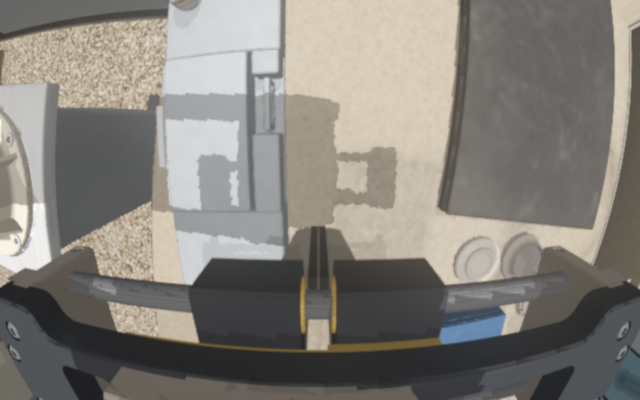

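The wrist view shows the notch at rows 75–133 and columns 253–283, with solid strip at rows 133–212. The shut fingertips at about (318,228) are just behind the rear face. I'll convert these pixels to box coordinates.

```bash
python3 - <<'E'
from h import *
o=get_obs();k=get_calibration('wrist');K=k['mtx'];T=k['T_tool_cam'];Rt=R.from_euler('xyz',o['eef_rot'],degrees=True)
for u,v in((283,75),(283,133),(284,180),(286,60),(288,230),(279,50),(285,212)):
    x=np.array([u-K[0,2],v-K[1,2]])/K[0,0];th=np.hypot(*x);r=np.r_[x/th*np.sin(th),np.cos(th)]
    c=o['position']+Rt.apply(T[:3,3]);w=Rt.apply(T[:3,:3]@r);P=c+w*(.043-c[2])/w[2];print(u,v,P.round(4),(B.T@(P[:2]-O)).round(4))
E
```

```text
283 75 [0.4841 0.1716 0.043 ] [0.0528 0.0463]
283 133 [0.4923 0.1215 0.043 ] [ 0.0523 -0.0045]
284 180 [0.4993 0.0808 0.043 ] [ 0.0522 -0.0458]
286 60 [0.4844 0.1852 0.043 ] [0.0554 0.0597]
288 230 [0.5093 0.0354 0.043 ] [ 0.0544 -0.0922]
279 50 [0.4768 0.1935 0.043 ] [0.0493 0.0691]
285 212 [0.5042 0.052  0.043 ] [ 0.0522 -0.075 ]
```

The frame agrees with the earlier estimate: notch centre y ≈ 21–24 mm. Next I'll descend behind the strip at y ≈ -35 mm.

>>> {"op": "carry_out", "data": {"gripper": [0,0,0,0,0,0,0,0], "delta_pos": [[0.2,0.03,0.1],[0.2,0.03,0.25],[0.2,0.03,0.4],[0.2,0.03,0.55],[0.2,0.03,0.68],[0.2,0.03,0.76],[0.2,0.03,0.76],[0.2,0.03,0.76]], "delta_rot": [[0,0,0],[0,0,0],[0,0,0],[0,0,0],[0,0,0],[0,0,0],[0,0,0],[0,0,0]]}}

```text
t: 3.67
position: [0.5335, 0.0964, 0.0376]
eef_rot: [180.0, 0.0, 99.4]
force: [0.3, -0.2, -0.1]
grip_width: 0.005
finger_force: 0.0
```

```bash
python3 -c "
from h import *
go(.071,-.03,.03)"
```

```text
frac [ 0.041 -0.118  0.051] [ 0.     0.    -0.003]
3.6667 [0.5335 0.0964 0.0376] [180.    0.   99.4] box [ 0.0887 -0.0363] F [ 0.26 -0.24] [ 0.29 -0.19 -0.07] 0.005257761465313747
```

>>> {"op": "carry_out", "data": {"gripper": [0,0,0,0,0], "delta_pos": [[0,-0.02,0.04],[0,-0.04,0.05],[0,-0.06,0.05],[0,-0.08,0.05],[0,-0.08,0.05]], "delta_rot": [[0,0,0],[0,0,0],[0,0,0],[0,0,0],[0,0,0]]}}

```text
t: 4.08
position: [0.5206, 0.095, 0.0294]
eef_rot: [-180.0, 0.0, 99.5]
force: [0.5, -1.0, -0.2]
grip_width: 0.006
finger_force: 0.0
```

>>> {"op": "carry_out", "data": {"gripper": [0,0,0,0,0], "delta_pos": [[0,-0.01,0],[0,-0.02,0],[0,-0.03,0],[0,-0.03,0],[0,-0.03,0]], "delta_rot": [[0,0,0],[0,0,0],[0,0,0],[0,0,0],[0,0,0]]}}

```text
t: 4.5
position: [0.5168, 0.0943, 0.0291]
eef_rot: [180.0, -0.0, 99.5]
force: [-0.4, -0.5, 0.9]
grip_width: 0.008
finger_force: 0.0
```

>>> {"op": "carry_out", "data": {"gripper": [0,0,0,0], "delta_pos": [[0,-0.01,0],[0,-0.02,0],[0,-0.02,0],[0,-0.02,0]], "delta_rot": [[0,0,0],[0,0,0],[0,0,0],[0,0,0]]}}

```text
t: 4.83
position: [0.5138, 0.0938, 0.0291]
eef_rot: [-180.0, -0.0, 99.5]
force: [0.5, -0.2, -0.3]
grip_width: 0.006
finger_force: 0.0
```

>>> {"op": "carry_out", "data": {"gripper": [0,0,0,0], "delta_pos": [[0,-0.01,0],[0,-0.02,0],[0,-0.02,0],[0,-0.02,0]], "delta_rot": [[0,0,0],[0,0,0],[0,0,0],[0,0,0]]}}

```text
t: 5.17
position: [0.5108, 0.0933, 0.0291]
eef_rot: [-180.0, -0.0, 99.5]
force: [0.3, -0.1, -0.7]
grip_width: 0.004
finger_force: 0.0
```

>>> {"op": "carry_out", "data": {"gripper": [0,0,0,0], "delta_pos": [[0,-0.01,0],[0,-0.02,0],[0,-0.02,0],[0,-0.02,0]], "delta_rot": [[0,0,0],[0,0,0],[0,0,0],[0,0,0]]}}

```text
t: 5.5
position: [0.5095, 0.0931, 0.0294]
eef_rot: [179.8, -0.0, 99.5]
force: [5.0, 0.1, -2.2]
grip_width: 0.005
finger_force: 2.5
```

Contact on the strip: 5 N, with the finger face about 12 mm from the centre line. Now I'll feel along towards +y.

>>> {"op": "carry_out", "data": {"gripper": [0,0,0,0,0,0,0], "delta_pos": [[0.03,0,0],[0.06,0,0],[0.09,0,0],[0.12,0,0],[0.15,0,0],[0.18,0,0],[0.18,0,0]], "delta_rot": [[0,0,0],[0,0,0],[0,0,0],[0,0,0],[0,0,0],[0,0,0],[0,0,0]]}}

```text
t: 6.08
position: [0.5047, 0.12, 0.0295]
eef_rot: [179.9, 0.0, 99.5]
force: [4.4, 2.0, -0.4]
grip_width: 0.002
finger_force: 2.3
```

>>> {"op": "carry_out", "data": {"gripper": [0,0,0,0,0,0], "delta_pos": [[0.03,0,0],[0.06,0,0],[0.09,0,0],[0.12,0,0],[0.13,0,0],[0.13,0,0]], "delta_rot": [[0,0,0],[0,0,0],[0,0,0],[0,0,0],[0,0,0],[0,0,0]]}}

```text
t: 6.58
position: [0.4994, 0.1388, 0.0288]
eef_rot: [-179.9, 0.0, 99.5]
force: [0.2, 0.9, -0.4]
grip_width: 0.005
finger_force: 0.0
```

```bash
python3 -c "
from h import *
go(.064,.023,.029)"
```

```text
frac [ 0.078  0.012 -0.001] [-0.001 -0.    -0.003]
6.5833 [0.4994 0.1388 0.0288] [-179.9    0.    99.5] box [0.0622 0.0114] F [0.38 0.89] [ 0.22  0.94 -0.44] 0.0046563171299959655
```

The force vanished at y ≈ 11 mm, so the fingertip is in the notch. I'll centre it at y ≈ 22 mm and press.

>>> {"op": "carry_out", "data": {"gripper": [0,0,0,0], "delta_pos": [[0.03,0,0],[0.06,0,0],[0.07,0,0],[0.07,0,0]], "delta_rot": [[0,0,0],[0,0,0],[0,0,0],[0,0,0]]}}

```text
t: 6.92
position: [0.4984, 0.1494, 0.029]
eef_rot: [-180.0, -0.0, 99.5]
force: [-0.3, -1.0, -0.0]
grip_width: 0.008
finger_force: 0.0
```

>>> {"op": "carry_out", "data": {"gripper": [0,0,0,0,0,0], "delta_pos": [[0,-0.01,0],[0,-0.02,0],[0,-0.03,0],[0,-0.04,0],[0,-0.05,0],[0,-0.05,0]], "delta_rot": [[0,0,0],[0,0,0],[0,0,0],[0,0,0],[0,0,0],[0,0,0]]}}

```text
t: 7.42
position: [0.4917, 0.1479, 0.0293]
eef_rot: [179.9, -0.0, 99.5]
force: [2.3, 0.6, -1.0]
grip_width: 0.002
finger_force: 0.9
```

>>> {"op": "carry_out", "data": {"gripper": [0,0,0,0,0,0], "delta_pos": [[0,-0.01,0],[0,-0.02,0],[0,-0.03,0],[0,-0.04,0],[0,-0.05,0],[0,-0.05,0]], "delta_rot": [[0,0,0],[0,0,0],[0,0,0],[0,0,0],[0,0,0],[0,0,0]]}}

```text
t: 7.92
position: [0.4849, 0.1467, 0.0293]
eef_rot: [179.9, -0.0, 99.5]
force: [5.4, -0.6, -2.1]
grip_width: 0.005
finger_force: 2.3
```

```bash
python3 -c "
from h import *
go(.042,.022,.029)"
```

```text
frac [ 0.002 -0.048  0.002] [ 0.001 -0.    -0.003]
7.9167 [0.4849 0.1467 0.0293] [179.9  -0.   99.5] box [0.0493 0.0217] F [ 5.18 -1.46] [ 5.35 -0.56 -2.11] 0.005420088770613147
```

The plate is moving at about 5 N. I'll keep pressing until it stops.

>>> {"op": "carry_out", "data": {"gripper": [0,0,0,0,0], "delta_pos": [[0,-0.01,0],[0,-0.02,0],[0,-0.03,0],[0,-0.04,0],[0,-0.04,0]], "delta_rot": [[0,0,0],[0,0,0],[0,0,0],[0,0,0],[0,0,0]]}}

```text
t: 8.33
position: [0.4787, 0.1457, 0.0293]
eef_rot: [179.9, 0.0, 99.5]
force: [5.5, 0.1, -1.4]
grip_width: 0.005
finger_force: 2.1
```

>>> {"op": "carry_out", "data": {"gripper": [0,0,0,0], "delta_pos": [[0,-0.01,0],[0,-0.02,0],[0,-0.02,0],[0,-0.02,0]], "delta_rot": [[0,0,0],[0,0,0],[0,0,0],[0,0,0]]}}

```text
t: 8.67
position: [0.4785, 0.1458, 0.0298]
eef_rot: [179.6, -0.0, 99.5]
force: [11.9, -0.7, -6.3]
grip_width: 0.005
finger_force: 5.5
```

```bash
python3 -c "
from h import *
go(.042,.022,.029)"
```

```text
frac [ 0.001 -0.005  0.005] [ 0.003 -0.    -0.003]
8.6667 [0.4785 0.1458 0.0298] [179.6  -0.   99.5] box [0.0428 0.0218] F [11.61 -2.69] [11.9  -0.67 -6.3 ] 0.004977765656098303
```

It has stopped hard at 12 N, about 13 mm past first plate contact. I'll back out, lift, and check the drawer.

>>> {"op": "carry_out", "data": {"gripper": [0,0,0,0,0,0,0], "delta_pos": [[0,-0.02,0],[0,0,0],[0,0.06,0],[0,0.14,0],[0,0.22,0],[0,0.26,0],[0,0.26,0]], "delta_rot": [[0,0,0],[0,0,0],[0,0,0],[0,0,0],[0,0,0],[0,0,0],[0,0,0]]}}

```text
t: 9.25
position: [0.5142, 0.1517, 0.029]
eef_rot: [-180.0, -0.0, 99.4]
force: [0.0, -0.2, 0.1]
grip_width: 0.0
finger_force: 0.0
```

>>> {"op": "carry_out", "data": {"gripper": [0,0,0,0,0,0,0], "delta_pos": [[0,0,-0.1],[0,0,-0.25],[0,0,-0.45],[0,0,-0.65],[0,0,-0.85],[0,0,-0.95],[0,0,-0.95]], "delta_rot": [[0,0,0],[0,0,0],[0,0,0],[0,0,0],[0,0,0],[0,0,0],[0,0,0]]}}

```text
t: 9.83
position: [0.5144, 0.152, 0.1749]
eef_rot: [179.7, -0.0, 99.5]
force: [1.4, 0.2, 0.1]
grip_width: 0.01
finger_force: 0.0
```

```bash
python3 - <<'E'
from h import *
st(get_obs())
for c in('top','wrist'):
    p,d=capture(c);cv2.imwrite(f'pics/{c}9.png',p)
    for n in ('drawer','oil_bottle','specimen_cup','vial','tape_roll'):
        for r in place_of(c,n)[:1]:
            P=np.array(r['location']);print(c,n,r['score'],P,(B.T@(P[:2]-O)).round(4))
E
```

```text
9.8333 [0.5144 0.152  0.1749] [179.7  -0.   99.5] box [0.0793 0.0218] F [ 1.41 -0.08] [1.4  0.16 0.06] 0.00977171031329473
top oil_bottle 0.49 [0.3826 0.239  0.0405] [-0.0358  0.13  ]
top specimen_cup 0.73 [ 0.4012  0.3245 -0.0005] [-0.0029  0.2111]
top vial 0.42 [ 4.739e-01 -7.690e-02 -3.000e-04] [ 0.0004 -0.1968]
top tape_roll 0.59 [0.4443 0.4132 0.0012] [0.0547 0.2911]
wrist oil_bottle 0.58 [0.3865 0.2331 0.0468] [-0.033   0.1235]
wrist specimen_cup 0.81 [0.4024 0.3255 0.0031] [-0.0016  0.2119]
```

View pics/wrist9.png

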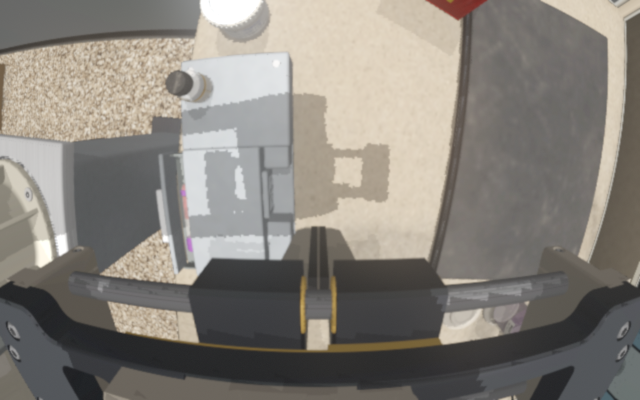

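The drawer stands open: its panel is at columns 160–178 (rows 153–270) and the pink tubes show behind it. The bystanders have not moved. I'll measure how far it is out before handing in.

```bash
python3 - <<'E'
from h import *
_,d=capture('top');W=world('top',d)
b=(W[...,:2]-O)@B
m=(abs(b[...,1])<.06)&(b[...,0]<-.05)&(b[...,0]>-.12)&(W[...,2]>.02)&(W[...,2]<.06)
x=b[m][:,0];print(m.sum(),np.percentile(x,[1,5,25,50,75,95]).round(4))
m2=m&(abs(b[...,1])>.035);print(np.percentile(b[m2][:,0],[2,10,50]).round(4))
E
```

```text
Traceback (most recent call last):
IndexError: index -1 is out of bounds for axis 0 with size 0
```

The arm hides the drawer from the top camera, so I'll use the wrist picture's pixels instead.

```bash
python3 - <<'E'
from h import *
o=get_obs();k=get_calibration('wrist');K=k['mtx'];T=k['T_tool_cam'];Rt=R.from_euler('xyz',o['eef_rot'],degrees=True)
def f(u,v,z):
    x=np.array([u-K[0,2],v-K[1,2]])/K[0,0];th=np.hypot(*x);r=np.r_[x/th*np.sin(th),np.cos(th)]
    c=o['position']+Rt.apply(T[:3,3]);w=Rt.apply(T[:3,:3]@r);P=c+w*(z-c[2])/w[2];print(u,v,z,(B.T@(P[:2]-O)).round(4))
f(163,170,.038);f(172,170,.038);f(175,200,.038);f(179,170,.038);f(182,130,.045);f(189,200,.045);f(264,190,.041);f(271,190,.041);f(293,200,.043)
p,_=capture('wrist');cv2.imwrite('pics/wz.png',cv2.resize(p[130:280,150:300],None,fx=4,fy=4,interpolation=cv2.INTER_CUBIC))
E
```

```text
163 170 0.038 [-0.0841  0.0508]
172 170 0.038 [-0.0732  0.0503]
175 200 0.038 [-0.073   0.0185]
179 170 0.038 [-0.0649  0.0501]
182 130 0.045 [-0.0554  0.0906]
189 200 0.045 [-0.0532  0.0201]
264 190 0.041 [0.0249 0.0286]
271 190 0.041 [0.0318 0.0285]
293 200 0.043 [0.0531 0.0189]
```

View pics/wz.png

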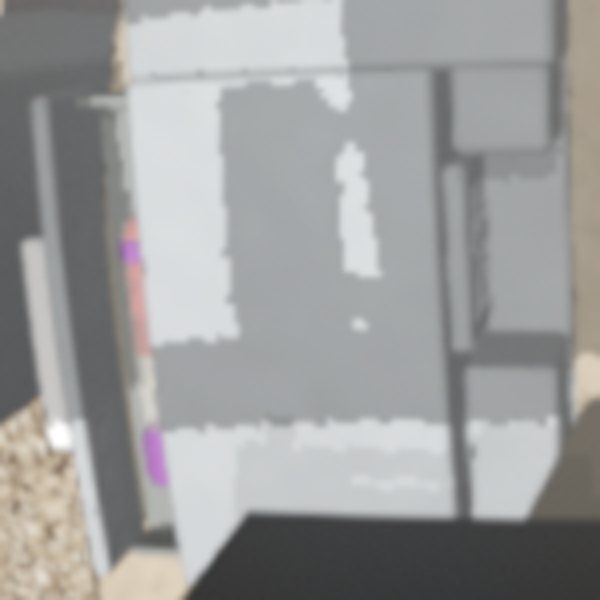

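The crop shows the release plate face at x ≈ 31.5 mm, which is the full 13 mm of travel. The drawer panel's front is at about -85 mm, or roughly 26 mm out. The hand is clear, so I'm handing it in.

```bash
python3 -c "
from bench import *
print(sign_off())"
```

```text
the job is handed in; nothing more can be done
None
```

The job is handed in (no verdict came back): I found the notch by feel at about y = +22 mm and pressed the release to its stop. The drawer stands about 26 mm out by the wrist camera; the bottle, cup, vial and tape have not moved, and the hand is clear.

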